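Close the filler of the blasting tank

ROBOT

A 6-joint arm with a two-finger parallel gripper is mounted at the origin on the work surface. World frame = base frame: x ahead of the robot, y to its left, z up, the work surface at z = 0. Lengths are in mm, angles in rad, forces in N, time in s.
With the tool pointing down it reaches from about 350 to 975 mm from the base axis. Payload 7.1 kg.
Tool frame: the origin (TCP) lies between the finger pads; the fingertips stand 19 mm ahead of it and the grasp point (between the pads) is the TCP; y points along the fingers, z is the direction in which the jaws open and shut, and the axes are right-handed (so a half turn about y gives the same grasp; the last joint's range is limited). The gripper opens to 88 mm and grips with 3 to 60 N. Pads are 20 mm wide; open, the fingers measure 115 mm over their backs; the gripper's body (75 mm by 178 mm) begins 61 mm behind the grasp point.
Start: joints at [-1.366, 0.423, 1.63, -0, 1.089, -0.019], TCP at [138.73, -609.392, 241.675] pointing down, gripper open.
Joint ranges: [-3, 3], [-0.9, 2.11], [0.09, 2.58], [-1.31, 4.45], [0.11, 2.69], [-2.54, 2.54]. Speed limits (rad/s): [2.39, 2.39, 3.01, 3.14, 3.14, 3.14].

INTERFACE

Orientations are given as a rotation vector (axis times angle).
In Python, from workcell import ctrl gives the robot as it stands.
- The arm moves only by the tool servo_tool, never from a script. Its argument "moves" is text: rows parted by semicolons, each of 6 numbers parted by spaces: the shift along the world's x, y, z in m, then the turn, a rotation vector about the world's x, y, z in degrees. A call has 1 to 8 rows; each row is the pose to reach, as a shift and turn from the pose commanded when the call began; what a row does not reach only later rows make up. A row lasts 1/8 s, in which the tool goes at most 62.5 mm and 10.7 degrees, less where a joint would pass 70% of its speed; a pose out of reach is approached as far as the arm can. A call with a gripper value outside its range is refused whole. "hand" is the closure in counts, from 0 (fully open) to 255 (shut), set as the call begins (left out, the last holds). The fingers move at their own pace and stop on an object; the grip force is fixed at half the most. Time passes only in rows, so rows that repeat a pose let the fingers close. It gives the time, the measured TCP pose, the force and the opening at its end, in the units of the state.
- ctrl.get_obs(): the state, without advancing time (a new reading comes with each control period).
- ctrl.get_image(name): name is "scene" or "top" or "wrist"; returns a dict with "pixels" (384x512x3 uint8, red, green, blue), "depth" (384x512 float32, mm along the optical axis (not along the pixel's ray), 0 where there is no reading), "vertical_fov" (degrees; the focal length in pixels is half the picture's height over the tangent of half this angle, whatever the lens; pixels are square), "cx", "cy" (the principal point, pixels), "k1" (the pictures are not rectified: a ray, as slopes to the right and down, at radius r is drawn at 1 + k1 r^2 times it, then the intrinsics apply), "xyz" and "attitude" of the camera in the world; the wrist camera has in their place "T_tool_cam" (4x4, takes a point from camera to tool coordinates, whose origin is the TCP and whose axes are the tool frame's). Camera axes: x right, y up, looking along -z (the intrinsics and any distortion apply to the point x, -y, -z); pixel columns grow to the right and rows downward; lengths in mm; the calibration is good to about 2 mm. A picture is of the moment at which its call begins: read the wrist's pose just before it.
- ctrl.close_job(): hands the job in, once; it reports no verdict.
The state is a dict: "t": time; "qpos": joint angles; "qvel": joint speeds; "joint_torque": joint torques, N m; "ee_pos": TCP position; "orientation": TCP orientation; "ft_force": force on the tool from outside, world axes, zero at the start; "moment": the same for the moment, N m; "width": finger opening in mm.
Only numpy, scipy, OpenCV 4.12 (cv2) and the standard library are available. Lean on these libraries where they do the work, as an engineer would, in place of code of your own. Each camera call takes 0.05 s, during which the arm holds its last target.

TASK

Close the open abrasive tank with the loose winged filler cap lying on the bench: set the cap squarely on the bare neck and back it off (counter-clockwise from above) under light pressure until it drops down into its thread start; if it only drops from a guard onto the ramps, keep backing. Then turn it clockwise until it is fully home and let go. Never force the thread against a stop, and leave the plaster cast nearest the tanks where it is.

Things in the scene. Friction and masses are not known exactly. Their poses are not given: they have to be found in the camera images.
- cap: loose black filler cap, standing skirt down on the bench: round, 58 mm diameter, 35 mm high, about 0.16 kg, with an upright bar handle on top. Origin: centre of the skirt's lower edge; z up, x along the bar, y across it. Four lugs inside the skirt, 90 degrees apart, out of sight (bottom 4 mm above the lower edge); the angle at which they meet the neck's thread starts is not known
- cap_handle (a point): middle of the cap's upright bar handle, on the cap's axis, 50.5 mm above its origin. The bar is 14 mm thick (y), 50 mm long (x) and 31.5 mm high; its top is 66.5 mm above the origin. Axes as the cap's
- tank: the open grey steel tank, fixed, 116 mm across its foot, flat top 110 mm above the bench, bare steel neck at the centre of the top. A second tank of the same make already wears its cap. The thread is spoiled if cap and tank press on each other with over 40 N in all, which a twist of about 0.7 N m against a stop does. Origin: centre of its foot, z up
- neck_seat (a point): on the open tank: point on the neck's axis level with the tank's flat top; z up. Cap origin heights from here: 25.5 mm on the guards, 15 to 18.5 mm on the ramps, 9.5 to 12 mm in the thread start, 5 to 6 mm home. From the start the cap turns clockwise 43 to 57 degrees, sinking evenly 1 mm per 10 degrees, to a hard stop: home. Friction holds it there
- neck_crown (a point): on the neck's axis, 22 mm above neck_seat: peaks of a ring 46 mm across, whose upper face is four ramps, 90 degrees apart at unknown angle, each rising 3.3 mm counter-clockwise (from above) to a peak; behind it a slot, the thread start, about 10 degrees of play, roofed by a small guard whose top is 7 mm above the peaks. A wall at each ramp's foot stops the lugs clockwise
- neck_top (a point): tip of the neck, on its axis, 34.5 mm above neck_seat: a tapered spigot 34 mm across, which the cap's lugs pass with 1.2 mm to spare all round. Pressed down lightly, the cap turns counter-clockwise up to 95 degrees: if set on the guards it first drops off them onto the ramps (not yet the start), climbs, then drops 7 to 9 mm into the start, where a stop bars more
- cast: bystander: pale plaster dental cast, 55 x 62 mm, about 33 mm high, with an arch of teeth on top, on the open bench behind the cap, the nearer to the tanks of two casts. Origin: centre of its underside, z up
Mind the look-alikes: they are no part of the job. What is shaped like the cap but orange, purple or red is not meant.

How it is judged:
By the outcome, as a careful person would: the job done as asked, in the order asked, and still so for the second after the job is handed in, with the robot touching nothing.
It also fails if it takes over 72 s, if anything falls off the work surface, if the arm or the gripper's body presses on something with over 40 N, if the wrist force passes 120 N, or if a joint passes its speed limit or range.

## Working session

There is one attempt and no reset: what is moved stays moved. The work goes in short steps, Python scripts to look and compute and a tool call to move; the robot and the scene stay as the last step left them, time stands still between calls to the robot, and variables do not carry over. Pictures are saved under pics/ and viewed, and the job is handed in when it is done.

Besides the shell and the picture viewer there is one more tool, called after "Request:" as name(argument=value, ...), one argument or row to a line, values as JSON. servo_tool: Moves the arm, as the interface text tells. Its arguments: {"type":"object","properties":{"moves":{"type":"string"},"hand":{"type":"number"}},"required":["moves"]}

```bash
ls; mkdir -p pics
cat > h.py <<'E'
import numpy as np, cv2, pickle
from workcell import ctrl
def save(n,im): cv2.imwrite('pics/'+n+'.png', cv2.cvtColor(im['pixels'],cv2.COLOR_RGB2BGR))
E
python3 - <<'E'
from h import *
print(ctrl.get_obs())
for n in ['scene','top','wrist']:
    im=ctrl.get_image(n); save(n+'0',im); pickle.dump(im,open(n+'0.pkl','wb'))
    print({k:v for k,v in im.items() if k not in('pixels','depth')})
E
```

```text
pics
{'t': 0.0, 'qpos': array([-1.36601173e+00,  4.23841860e-01,  1.63067207e+00, -1.24196575e-05,
        1.08860299e+00, -1.90019506e-02]), 'qvel': array([-2.05710134e-03,  4.93775038e-04, -2.60477075e-05,  5.03963928e-04,
        4.62841466e-04,  1.60556309e-03]), 'joint_torque': array([-3.09188828e-03, -5.44631052e+01, -2.73668557e+01,  6.40878431e-02,
        2.27732747e-02, -9.49729861e-05]), 'ee_pos': array([ 138.61690146, -608.90023613,  240.90808434]), 'orientation': array([-0.23647724,  2.10470602, -2.10149623]), 'ft_force': array([ 0.08414878,  0.41500253, -0.09450198]), 'moment': array([ 0.02365731,  0.03337161, -0.0124232 ]), 'width': 87.95296712614295}
{'vertical_fov': 52.99155496849485, 'cx': 257.5151820367284, 'cy': 193.27149295520638, 'k1': -0.09768859140341092, 'xyz': array([921.28879881, 418.17960759, 580.21862787]), 'attitude': array([0.41456853, 1.08316854, 2.22345332])}
{'vertical_fov': 56.70458293732176, 'cx': 257.28011077186534, 'cy': 189.59570361258483, 'k1': -0.06982290808324369, 'xyz': array([430.82437638, -11.98129909, 798.85088944]), 'attitude': array([ 0.12840741, -0.11572936, -1.58260215])}
{'vertical_fov': 66.26330203331374, 'cx': 256.68296380468195, 'cy': 192.736718396798, 'k1': -0.050831887043565276, 'T_tool_cam': array([[ 8.44439485e-04, -9.69932308e-01, -2.43373386e-01,
        -6.60247605e+01],
       [-7.84146992e-04,  2.43372756e-01, -9.69932517e-01,
        -1.41933809e+02],
       [ 9.99999336e-01,  1.00988982e-03, -5.55055938e-04,
        -1.10084277e+00],
       [ 0.00000000e+00,  0.00000000e+00,  0.00000000e+00,
         1.00000000e+00]])}
```

View pics/scene0.png

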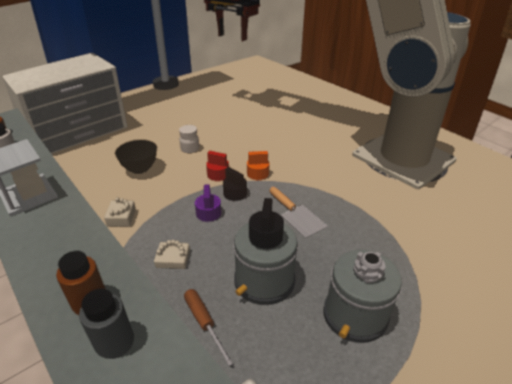

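View pics/top0.png

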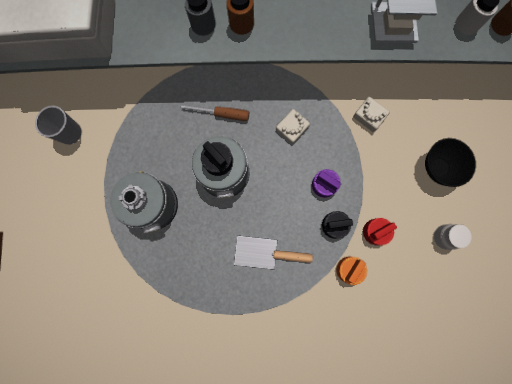

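View pics/wrist0.png

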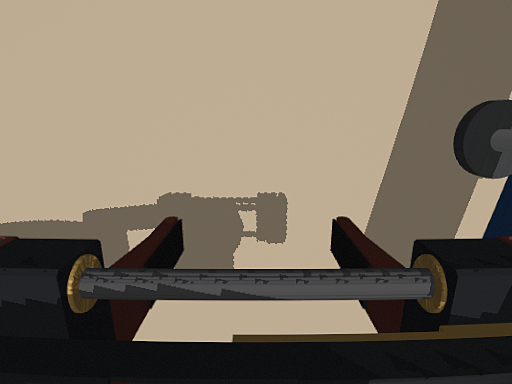

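Top view: the loose black cap is at (337,224) and the open tank's neck at (133,197). Possible confusions are the worn black cap (217,160), the purple (327,183), red (380,232) and orange (352,270) caps, and the black bowl (450,162). The cast nearest the tanks is at (293,126), the other at (372,114). I choose the black cap at (337,224).

```bash
cat >> h.py <<'E'
from scipy.spatial.transform import Rotation as Ro
def K(im):
    f=192/np.tan(np.radians(im['vertical_fov'])/2); return f
def cam(im,obs=None):
    if 'xyz' in im: return Ro.from_rotvec(im['attitude']).as_matrix(), np.array(im['xyz'])
    T=im['T_tool_cam']; R=Ro.from_rotvec(obs['orientation']).as_matrix()
    return R@T[:3,:3], obs['ee_pos']+R@T[:3,3]
def slopes(im,uv):
    f=K(im); Km=np.array([[f,0,im['cx']],[0,f,im['cy']],[0,0,1.]])
    return cv2.undistortPoints(np.asarray(uv,float).reshape(-1,1,2),Km,np.array([im['k1'],0,0,0,0.])).reshape(-1,2)
def rays(im,uv,obs=None):
    R,c=cam(im,obs); s=slopes(im,uv)
    d=np.c_[s[:,0],-s[:,1],-np.ones(len(s))]@R.T
    return c,d
def plane(im,uv,z,obs=None):
    c,d=rays(im,uv,obs); return c+d*((z-c[2])/d[:,2])[:,None]
def cloud(im,obs=None):
    h,w=im['depth'].shape; v,u=np.mgrid[:h,:w]
    c,d=rays(im,np.c_[u.ravel(),v.ravel()],obs)
    P=c+d*im['depth'].reshape(-1,1); return P.reshape(h,w,3)
E
python3 - <<'E'
from h import *
im=pickle.load(open('top0.pkl','rb')); P=cloud(im)
def st(n,m):
    q=P[m]; print(n,len(q),q.mean(0).round(1),q.min(0).round(1),q.max(0).round(1))
g=im['pixels'].astype(int)
v,u=np.mgrid[:384,:512]
def near(a,b,r): return np.hypot(u-a,v-b)<r
m=near(337,224,22)&(P[...,2]>55); st('bar',m)
c,s,a=cv2.minAreaRect(P[m][:,:2].astype(np.float32)); print(c,s,a)
m2=near(337,224,22)&(abs(P[...,2]-36)<6);st('disc',m2)
for n,a,b,r in [('bench',337,300,5),('tanktop2',205,175,4)]: st(n,near(a,b,r))
m=near(145,200,40)&(abs(P[...,2]-110)<6); st('tank top',m)
print(cv2.minEnclosingCircle(P[m][:,:2].astype(np.float32)))
m=near(137,197,25)&(P[...,2]>125); st('neck',m); print(cv2.minEnclosingCircle(P[m][:,:2].astype(np.float32)))
m=near(137,197,25)&(P[...,2]>138); st('tip',m); print(cv2.minEnclosingCircle(P[m][:,:2].astype(np.float32)))
m=near(293,126,22)&(P[...,2]>15); st('cast',m)
p=im['pixels']
a=cv2.resize(p[190:260,300:370],None,fx=6,fy=6,interpolation=2); b=cv2.resize(p[162:232,100:170],None,fx=6,fy=6,interpolation=2)
cv2.imwrite('pics/crop.png',cv2.cvtColor(np.hstack([b,a])[:, :],cv2.COLOR_RGB2BGR)[:, :800])
im=pickle.load(open('scene0.pkl','rb')); P=cloud(im)
m=near(370,265,25)&(P[...,2]>138); st('tipS',m);print(cv2.minEnclosingCircle(P[m][:,:2].astype(np.float32)))
m=near(235,183,20)&(P[...,2]>45)&(im['pixels'].max(2)<60); st('barS',m)
E
```

```text
bar 167 [ 470.9 -171.    91.5] [ 430.8 -201.7   58.1] [481.1 -12.  798.9]
(458.00128173828125, -105.79403686523438) (16.091629028320312, 194.6758270263672) 11.430681228637695
disc 408 [ 471.8 -176.2   33.8] [ 443.1 -205.    30.1] [ 501.1 -149.3   41.2]
bench 69 [ 310.5 -174.8   10.4] [ 299.9 -186.2   -4.2] [430.8 -12.  798.9]
tanktop2 45 [569.7  95.9 109. ] [563.2  89.6 106.6] [575.6 102.1 111.3]
tank top 1760 [523.1 229.4 108.7] [470.6 179.  104.2] [578.7 284.6 115.6]
((524.5789184570312, 233.0334014892578), 55.1536750793457)
neck 478 [521.8 226.  149.3] [430.8 -12.  125. ] [547.1 255.9 798.9]
((483.81304931640625, 120.65055084228516), 142.82521057128906)
tip 306 [522.  225.3 159.7] [430.8 -12.  138.2] [547.  255.3 798.9]
((478.218505859375, 121.21871948242188), 141.380615234375)
cast 635 [696.8 -89.2  31.7] [ 430.8 -129.4   15.4] [739.7 -12.  798.9]
tipS 389 [536.3 237.9 152.3] [501.2 209.4 138.1] [921.3 418.2 580.2]
((711.256103515625, 323.7635498046875), 230.27850341796875)
barS 177 [ 481.7 -166.    64.3] [ 464.7 -199.9   45. ] [921.3 418.2 580.2]
```

View pics/crop.png

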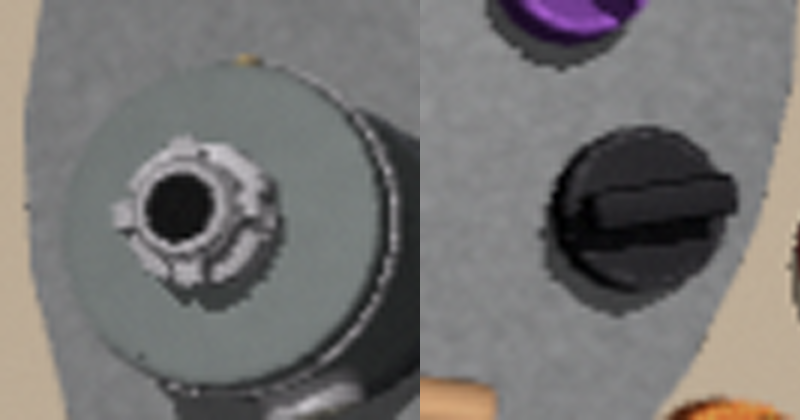

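Run:
```python
from h import *
v,u=np.mgrid[:384,:512]
def near(a,b,r): return np.hypot(u-a,v-b)<r
def st(n,P,m):
    q=P[m].astype(np.float32); print(n,len(q),q.mean(0).round(1),q.min(0).round(1),q.max(0).round(1), [np.round(x,1) for x in cv2.minAreaRect(q[:,:2])], [np.round(x,1) for x in cv2.minEnclosingCircle(q[:,:2])])
for nm,L in [('top0',[('bar',337,224,22,57,75),('disc',337,224,26,28,42),('tanktop',145,200,40,104,116),('neck',137,197,25,120,150),('tip',137,197,25,139,150),('cast',293,126,22,12,45),('red',380,232,20,55,75),('purple',327,183,20,55,75)]),
 ('scene0',[('bar',235,180,22,57,75),('tanktop',365,275,38,106,114),('neck',370,265,25,120,150),('tip',370,265,25,139,150)])]:
    im=pickle.load(open(nm+'.pkl','rb'));P=cloud(im);ok=im['depth']>0
    for n,a,b,r,z0,z1 in L: st(nm[:3]+n,P,ok&near(a,b,r)&(P[...,2]>z0)&(P[...,2]<z1))
im=pickle.load(open('top0.pkl','rb'))
# ray check: black hole at crop (180,207)/6 -> (130,196.5) tip plane
print(plane(im,[[130,196.5]],144.5))
print(Ro.from_rotvec([-0.23647724,  2.10470602, -2.10149623]).as_matrix().round(3))
```

```text
Traceback (most recent call last):
cv2.error: OpenCV(4.12.0) /io/opencv/modules/imgproc/src/convhull.cpp:143: error: (-215:Assertion failed) total >= 0 && (depth == CV_32F || depth == CV_32S) in function 'convexHull'
```

Run:
```python
from h import *
v,u=np.mgrid[:384,:512]
def near(a,b,r): return np.hypot(u-a,v-b)<r
def st(n,P,m):
    q=P[m].astype(np.float32); xy=np.ascontiguousarray(q[:,:2]); print(n,len(q),q.mean(0).round(1),q.min(0).round(1),q.max(0).round(1), [np.round(x,1) for x in cv2.minAreaRect(xy)], [np.round(x,1) for x in cv2.minEnclosingCircle(xy)]) if len(q)>4 else print(n,'few')
for nm,L in [('top0',[('bar',337,224,22,57,75),('disc',337,224,26,28,42),('tanktop',145,200,40,104,116),('neck',137,197,25,120,150),('tip',137,197,25,139,150),('cast',293,126,22,12,45),('red',380,232,20,55,75),('purple',327,183,20,55,75)]),
 ('scene0',[('bar',235,180,22,57,75),('tanktop',365,275,38,106,114),('neck',370,265,25,120,150),('tip',370,265,25,139,150)])]:
    im=pickle.load(open(nm+'.pkl','rb'));P=cloud(im);ok=im['depth']>0
    for n,a,b,r,z0,z1 in L: st(nm[:3]+n,P,ok&near(a,b,r)&(P[...,2]>z0)&(P[...,2]<z1))
im=pickle.load(open('top0.pkl','rb'))
# ray check: black hole at crop (180,207)/6 -> (130,196.5) tip plane
print(plane(im,[[130,196.5]],144.5))
print(Ro.from_rotvec([-0.23647724,  2.10470602, -2.10149623]).as_matrix().round(3))
```

```text
topbar 161 [ 472.4 -176.9   65.1] [ 463.3 -201.7   58.1] [ 481.1 -152.9   68.9] [array([ 472.5, -177.5]), array([13.8, 48.5]), np.float64(6.9)] [array([ 474.1, -177.3]), np.float64(24.4)]
topdisc 412 [ 471.6 -176.    33.7] [ 443.1 -205.    29.5] [ 501.1 -149.3   41.2] [array([ 472.6, -176.7]), array([57.9, 54.1]), np.float64(8.8)] [array([ 472.3, -177. ]), np.float64(29.3)]
toptanktop 1760 [523.1 229.4 108.7] [470.6 179.  104.2] [578.7 284.6 115.6] [array([524.7, 231.7]), array([108.3, 105.4]), np.float64(1.4)] [array([524.6, 233. ]), np.float64(55.2)]
topneck 506 [523.5 229.3 137.2] [501.8 208.6 120. ] [547.5 255.9 146.6] [array([524.8, 232.2]), array([47.1, 45.2]), np.float64(84.8)] [array([524.8, 232.5]), np.float64(24.0)]
toptip 277 [524.6 231.6 142.8] [502.7 208.6 139. ] [546.6 254.5 146.6] [array([524.5, 232.3]), array([35.2, 34.7]), np.float64(49.5)] [array([524.1, 231.6]), np.float64(23.0)]
topcast 644 [699.3 -89.7  22.9] [ 662.4 -129.4   12. ] [739.7 -51.6  35. ] [array([701.8, -90.5]), array([55.2, 63.4]), np.float64(47.4)] [array([700.6, -90.5]), np.float64(39.1)]
topred 1
[... 512 characters left out ...]
.6)] [array([ 474.2, -176.9]), np.float64(25.1)]
scetanktop 2058 [536.4 238.8 110.2] [471.5 178.8 106. ] [579.6 287.6 113.8] [array([526.4, 232.7]), array([107.1, 107. ]), np.float64(47.4)] [array([525.8, 232.9]), np.float64(54.8)]
sceneck 722 [532.1 235.9 136.5] [501.2 209.4 120. ] [548.7 256.4 147.5] [array([527.1, 234.9]), array([42.4, 46.9]), np.float64(48.8)] [array([525.1, 232.9]), np.float64(24.1)]
scetip 363 [528.1 233.8 143.5] [501.2 209.4 139. ] [548.5 255.6 147.5] [array([525. , 232.2]), array([37.1, 37.6]), np.float64(52.2)] [array([524.8, 232.1]), np.float64(23.7)]
[[523.8919487  231.90640074 144.5       ]]
[[-0.975 -0.     0.222]
 [-0.222  0.001 -0.975]
 [-0.    -1.    -0.002]]
```

Request:
servo_tool(
  moves="0.036 0.047 0 0 0 10.5; 0.072 0.094 0 0 0 21; 0.108 0.141 0 0 0 31.5; 0.144 0.188 0 0 0 42; 0.180 0.235 0 0 0 52.5; 0.216 0.282 0 0 0 63; 0.252 0.329 0 0 0 73.5; 0.288 0.376 0 0 0 84",
  hand=110,
)

```text
t: 1.15
ee_pos: [427.6, -231.7, 241.8]
orientation: [-1.266, 1.116, -1.117]
ft_force: [0.1, -0.8, -0.4]
width: 49.8
```

Request:
servo_tool(
  moves="0.030 0.040 -0.02 0 0 0;0.046 0.056 -0.04 0 0 0;0.046 0.056 -0.04 0 0 0;0.046 0.056 -0.04 0 0 0",
)

```text
t: 1.65
ee_pos: [472.4, -177.8, 202.0]
orientation: [-1.263, 1.121, -1.121]
ft_force: [-0.1, -0.2, -0.3]
width: 50.1
```

```bash
cat > look.py <<'E'
from h import *
import sys
n=sys.argv[1]; o=ctrl.get_obs(); im=ctrl.get_image('wrist'); save(n,im); pickle.dump((o,im),open(n+'.pkl','wb'))
print(o['t'],o['ee_pos'].round(1),o['qpos'].round(3),o['ft_force'].round(1),o['moment'].round(2),o['width'])
R=Ro.from_rotvec(o['orientation']).as_matrix(); print('jaw',np.degrees(np.arctan2(R[1,2],R[0,2])).round(2),'toolY',R[:,1].round(4))
E
python3 look.py w1
python3 - <<'E'
from h import *
o,im=pickle.load(open('w1.pkl','rb'));P=cloud(im,o);ok=im['depth']>0
for z0,z1 in[(60,72),(29,40)]:
    m=ok&(P[...,2]>z0)&(P[...,2]<z1)&(np.hypot(P[...,0]-472,P[...,1]+177)<32)
    q=P[m].astype(np.float32);xy=np.ascontiguousarray(q[:,:2]);print(len(q),q.mean(0),cv2.minAreaRect(xy),cv2.minEnclosingCircle(xy))
E
```

```text
1.65 [ 472.4 -177.8  202. ] [-0.383  0.303  1.924 -0.     0.915 -0.502] [-0.1 -0.2 -0.3] [-0.07 -0.12  0.01] 50.107669468530744
jaw 6.82 toolY [-3.e-04 -1.e-04 -1.e+00]
700 [ 470.82825 -176.45549   65.17794] ((470.8154602050781, -177.2974853515625), (12.969587326049805, 49.89088821411133), 7.01611852645874) ((470.99224853515625, -177.25717163085938), 25.22905158996582)
1613 [ 470.76877 -175.47284   33.88206] ((470.7234191894531, -176.6444549560547), (57.50775146484375, 56.704837799072266), 6.518394470214844) ((470.94915771484375, -177.4510498046875), 29.611074447631836)
```

View pics/w1.png

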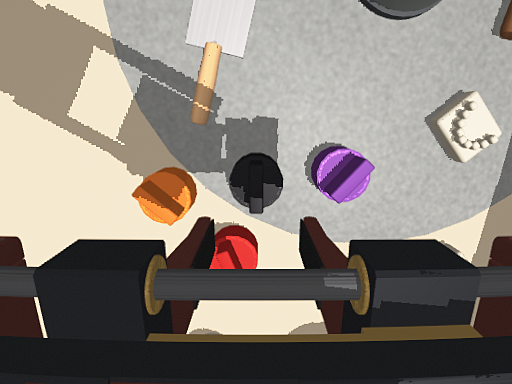

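The wrist view shows the black cap at (257,183), centred between the fingers. Purple is at (343,173), orange at (163,195), red at (235,248) and the cast at (469,126). Bar measured at (471.5,-177.3), top at 65 mm, angle 7°, which agrees with the first measurement. Descending.

Request:
servo_tool(
  moves="-0.001 0 -0.04 0 0 0;-0.001 0.0005 -0.08 0 0 0;-0.001 0.0005 -0.115 0 0 0;-0.001 0.0005 -0.135 0 0 0;-0.001 0.0005 -0.144 0 0 0;-0.001 0.0005 -0.144 0 0 0",
)

```text
t: 2.45
ee_pos: [471.6, -177.6, 58.0]
orientation: [-1.263, 1.122, -1.122]
ft_force: [0.3, 0.8, 0.4]
width: 50.0
```

Request:
servo_tool(
  moves="0 0 0 0 0 0;0 0 0 0 0 0;0 0 0 0 0 0;0 0 0 0 0 0;0 0 0 0 0 0",
  hand=255,
)

```text
t: 3.08
ee_pos: [471.9, -176.9, 57.9]
orientation: [-1.263, 1.121, -1.121]
ft_force: [-1.6, 0.1, 4.3]
width: 13.5
```

```bash
python3 look.py w2
```

```text
3.075 [ 471.9 -176.9   57.9] [-0.382  0.549  1.993  0.     0.599 -0.501] [-1.6  0.1  4.3] [-0.01 -0.02 -0.02] 13.541680949216547
jaw 6.83 toolY [ 3.e-04 -1.e-04 -1.e+00]
```

View pics/w2.png

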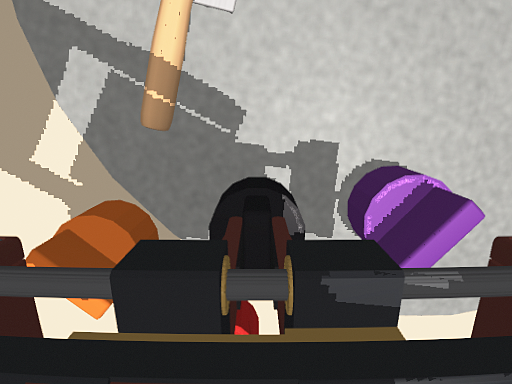

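Request:
servo_tool(
  moves="0 0 0.01 0 0 0;0 0 0.03 0 0 0;0 0 0.07 0 0 0;0 0 0.11 0 0 0;0 0 0.15 0 0 0;0 0 0.18 0 0 0;0 0 0.2 0 0 0;0 0 0.2 0 0 0",
)

```text
t: 4.12
ee_pos: [472.4, -177.1, 259.3]
orientation: [-1.262, 1.118, -1.123]
ft_force: [-0.1, 0.8, -1.7]
width: 13.4
```

```bash
python3 look.py w3
python3 - <<'E'
from h import *
o,im=pickle.load(open('w3.pkl','rb'));P=cloud(im,o);ok=im['depth']>0
z=o['ee_pos'][2]-57.9
for z0,z1 in[(60,72),(29,39)]:
    m=ok&(P[...,2]>z+z0)&(P[...,2]<z+z1)&(np.hypot(P[...,0]-472,P[...,1]+177)<32)&(im['pixels'].max(2)<90)
    q=P[m].astype(np.float32);xy=np.ascontiguousarray(q[:,:2]);print(len(q),q.mean(0),cv2.minAreaRect(xy),cv2.minEnclosingCircle(xy))
im=ctrl.get_image('scene');save('s3',im);pickle.dump(im,open('s3.pkl','wb'))
E
```

```text
4.125 [ 472.4 -177.1  259.3] [-0.382  0.222  1.878 -0.     1.038 -0.501] [-0.1  0.8 -1.7] [-0.04 -0.12  0.01] 13.435957375765133
jaw 6.83 toolY [ 0.0031 -0.0013 -1.    ]
2095 [ 470.8168  -166.92876  266.77792] ((471.23486328125, -168.96092224121094), (32.024044036865234, 30.4816837310791), 56.15079879760742) ((471.33489990234375, -168.6488494873047), 17.104755401611328)
2264 [ 470.47183 -162.81773  235.16028] ((470.7922668457031, -164.720947265625), (57.403297424316406, 32.78456497192383), 6.683000564575195) ((472.2568054199219, -176.5128936767578), 28.91893768310547)
```

View pics/s3.png

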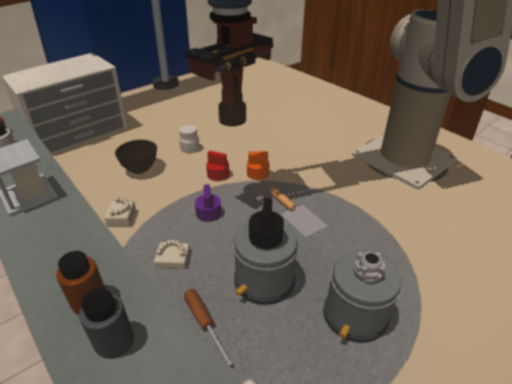

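View pics/w3.png

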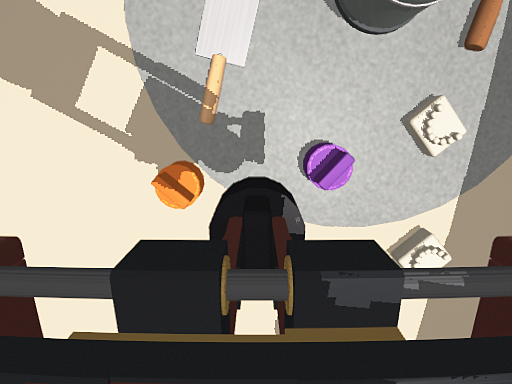

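Request:
servo_tool(
  moves="0.004 0.03 0 0 0 0;0.01 0.08 0 0 0 0;0.017 0.135 0 0 0 0;0.024 0.19 0 0 0 0;0.032 0.245 0 0 0 0;0.038 0.295 0 0 0 0;0.04 0.315 0 0 0 0;0.04 0.315 0 0 0 0",
)

```text
t: 5.22
ee_pos: [511.1, 138.6, 256.6]
orientation: [-1.266, 1.121, -1.119]
ft_force: [0.0, -0.6, -2.1]
width: 13.5
```

```bash
python3 look.py w4
python3 - <<'E'
from h import *
o,im=pickle.load(open('w4.pkl','rb'));P=cloud(im,o);ok=im['depth']>0
for z0,z1,r in[(104,116,60),(122,150,30),(140,150,26)]:
    m=ok&(P[...,2]>z0)&(P[...,2]<z1)&(np.hypot(P[...,0]-524.5,P[...,1]-232.3)<r)
    q=P[m].astype(np.float32);xy=np.ascontiguousarray(q[:,:2]);print(len(q),q.mean(0),q.min(0),q.max(0),cv2.minAreaRect(xy),cv2.minEnclosingCircle(xy))
E
```

```text
5.225 [511.1 138.6 256.6] [ 0.243  0.266  1.826 -0.     1.052  0.121] [ 0.  -0.6 -2.1] [ 0.01 -0.13 -0.03] 13.460145825706958
jaw 6.95 toolY [-2.e-03 -8.e-04 -1.e+00]
8104 [522.103   233.99162 108.64387] [468.82547 179.35251 104.00488] [577.6543   287.41925  115.755196] ((523.0311279296875, 233.12387084960938), (107.7470932006836, 107.66109466552734), 12.144145965576172) ((523.5721435546875, 233.18075561523438), 54.94662857055664)
2405 [523.0184  232.59291 138.2625 ] [500.09677 209.61336 122.07143] [547.1138  256.46033 145.93289] ((523.8071899414062, 233.0267791748047), (46.48446273803711, 46.92519760131836), 6.925829887390137) ((523.6563110351562, 233.1689910888672), 23.816791534423828)
1283 [523.3639  233.07729 143.23001] [503.9295  216.1064  140.00043] [545.8466  252.43445 145.93289] ((523.399658203125, 233.08627319335938), (33.632659912109375, 33.450286865234375), 44.9296875) ((524.8880615234375, 232.97976684570312), 21.006399154663086)
```

View pics/w4.png

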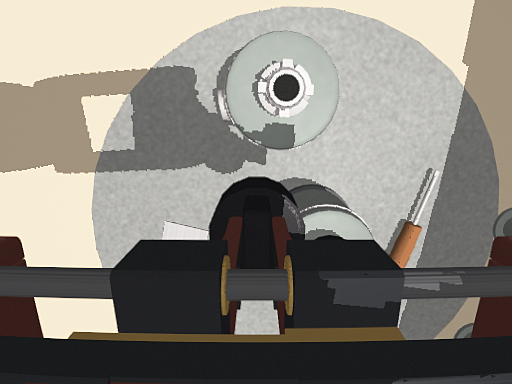

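The wrist view shows the neck at (287,88), i.e. about (523.6,233.0). The top and scene cameras gave (524.5,232.3) and (525,232.9), so all agree within 2 mm and I use (524.3,232.8). I move above the neck.

Request:
servo_tool(
  moves="0.005 0.04 0 0 0 0;0.011 0.08 0 0 0 0;0.013 0.094 -0.01 0 0 0;0.013 0.094 -0.03 0 0 0;0.013 0.094 -0.04 0 0 0;0.013 0.094 -0.04 0 0 0;0.013 0.094 -0.04 0 0 0",
)

```text
t: 6.15
ee_pos: [525.1, 231.6, 218.1]
orientation: [-1.262, 1.121, -1.122]
ft_force: [0.6, 1.1, -1.2]
width: 13.4
```

```bash
python3 look.py w5
python3 - <<'E'
from h import *
for n in ['scene','top']:
    im=ctrl.get_image(n);save(n+'5',im);pickle.dump(im,open(n+'5.pkl','wb'))
    b=im['pixels'][170:340,270:440] if n=='scene' else im['pixels'][120:270,60:230]
    cv2.imwrite(f'pics/{n}5c.png',cv2.cvtColor(cv2.resize(b,None,fx=3,fy=3,interpolation=2),cv2.COLOR_RGB2BGR))
E
```

```text
6.15 [525.1 231.6 218.1] [ 0.395  0.377  1.764 -0.     1.     0.276] [ 0.6  1.1 -1.2] [-0.07 -0.1  -0.01] 13.359617003199226
jaw 6.78 toolY [ 6.e-04  1.e-04 -1.e+00]
```

View pics/scene5c.png

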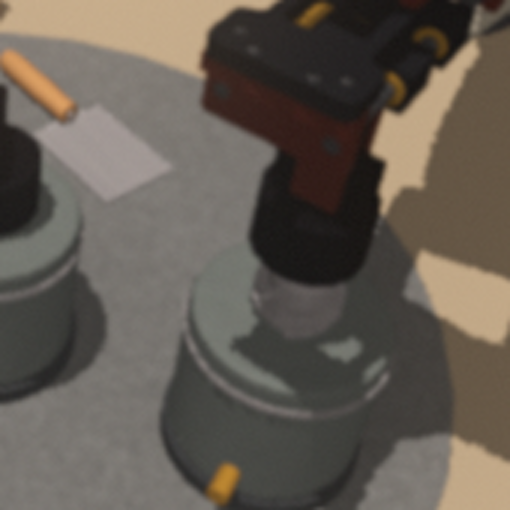

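View pics/top5c.png

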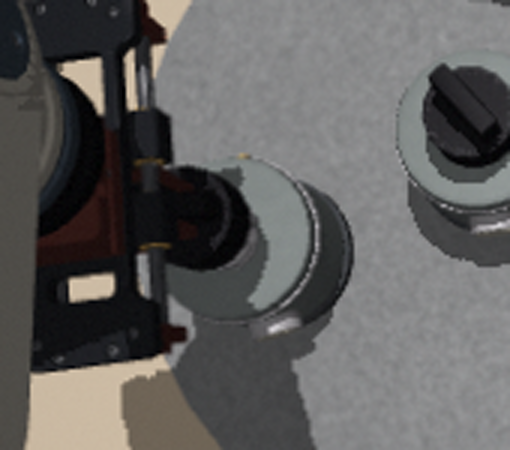

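Request:
servo_tool(
  moves="-0.0004 0.0005 -0.008 0 0 0;-0.0004 0.0005 -0.016 0 0 0;-0.0004 0.0005 -0.019 0 0 0;-0.0004 0.0005 -0.021 0 0 0;-0.0004 0.0005 -0.022 0 0 0;-0.0004 0.0005 -0.023 0 0 0;-0.0004 0.0005 -0.0235 0 0 0",
)

```text
t: 7.18
ee_pos: [524.4, 232.7, 194.3]
orientation: [-1.263, 1.121, -1.121]
ft_force: [0.2, 1.0, -1.8]
width: 14.0
```

```bash
python3 look.py w6
```

```text
7.175 [524.4 232.7 194.3] [0.397 0.408 1.781 0.    0.952 0.278] [ 0.2  1.  -1.8] [ 0.05 -0.04 -0.02] 13.978247441822308
jaw 6.82 toolY [ 2.e-04  2.e-04 -1.e+00]
```

Request:
servo_tool(
  moves="0 0 -0.001 0 0 0;0 0 -0.002 0 0 0;0 0 -0.002 0 0 0",
)

```text
t: 7.6
ee_pos: [524.3, 232.8, 192.1]
orientation: [-1.263, 1.121, -1.121]
ft_force: [-0.1, 1.7, -1.9]
width: 13.9
```

Request:
servo_tool(
  moves="0 0 -0.001 0 0 0;0 0 -0.002 0 0 0;0 0 -0.002 0 0 0",
)

```text
t: 7.98
ee_pos: [524.4, 232.8, 190.2]
orientation: [-1.263, 1.121, -1.121]
ft_force: [0.1, 3.5, -0.7]
width: 13.7
```

Request:
servo_tool(
  moves="0 0 -0.001 0 0 0;0 0 -0.002 0 0 0;0 0 -0.002 0 0 0",
)

```text
t: 8.35
ee_pos: [524.3, 232.7, 188.0]
orientation: [-1.263, 1.121, -1.121]
ft_force: [-1.1, 4.5, -0.8]
width: 13.7
```

Fy is 4.5 N, so the spigot is pushing the cap toward +y. I nudge y and keep lowering.

Request:
servo_tool(
  moves="0 0.0004 0 0 0 0;0 0.0008 0 0 0 0;0 0.0008 0 0 0 0",
)

```text
t: 8.72
ee_pos: [524.2, 233.0, 188.0]
orientation: [-1.264, 1.121, -1.121]
ft_force: [-0.4, 0.5, -0.2]
width: 13.9
```

Request:
servo_tool(
  moves="0 0 -0.001 0 0 0;0 0 -0.001 0 0 0",
)

```text
t: 8.98
ee_pos: [524.2, 233.2, 187.0]
orientation: [-1.264, 1.121, -1.121]
ft_force: [0.9, 0.4, -0.6]
width: 13.9
```

Request:
servo_tool(
  moves="0 0 -0.001 0 0 0;0 0 -0.001 0 0 0",
)

```text
t: 9.22
ee_pos: [524.2, 233.3, 186.0]
orientation: [-1.264, 1.121, -1.121]
ft_force: [-0.6, -0.3, -1.6]
width: 13.7
```

Well centred now. Lowering in small steps to the ramps.

Request:
servo_tool(
  moves="0 0 -0.001 0 0 0;0 0 -0.001 0 0 0",
)

```text
t: 9.48
ee_pos: [524.3, 233.3, 185.1]
orientation: [-1.263, 1.121, -1.121]
ft_force: [-0.3, -0.4, -2.3]
width: 14.1
```

Request:
servo_tool(
  moves="0 0 -0.001 0 0 0;0 0 -0.001 0 0 0",
)

```text
t: 9.72
ee_pos: [524.3, 233.4, 184.1]
orientation: [-1.263, 1.121, -1.121]
ft_force: [-0.0, -0.6, -1.9]
width: 13.8
```

Request:
servo_tool(
  moves="0 0 -0.001 0 0 0;0 0 -0.001 0 0 0",
)

```text
t: 9.98
ee_pos: [524.4, 233.5, 183.7]
orientation: [-1.263, 1.121, -1.121]
ft_force: [-1.4, -0.6, 4.6]
width: 13.8
```

Request:
servo_tool(
  moves="0 0 -0.0005 0 0 0;0 0 -0.0005 0 0 0",
)

```text
t: 10.22
ee_pos: [524.4, 233.5, 183.6]
orientation: [-1.263, 1.121, -1.121]
ft_force: [-2.8, -1.4, 9.3]
width: 13.8
```

Contact on the ramps: cap origin is about 16 mm above the seat, at light pressure. Backing off counter-clockwise and easing up with the climb.

Request:
servo_tool(
  moves="0 0 0.0001 0 0 3;0 0 0.0002 0 0 6",
)

```text
t: 10.48
ee_pos: [524.2, 233.8, 183.9]
orientation: [-1.307, 1.042, -1.041]
ft_force: [-3.7, 0.3, 9.7]
width: 14.0
```

```bash
cat > st.py <<'E'
from h import *
o=ctrl.get_obs();R=Ro.from_rotvec(o['orientation']).as_matrix()
print(round(o['t'],2),o['ee_pos'].round(2),'F',o['ft_force'].round(1),'M',o['moment'].round(2),'jaw',np.degrees(np.arctan2(R[1,2],R[0,2])).round(2),'tilt',R[:2,1].round(4),'q6',o['qpos'][5].round(2),'w',o['width'].round(1))
E
python3 st.py
```

```text
Traceback (most recent call last):
  File "st.py", line 3, in <module>
    print(round(o['t'],2),o['ee_pos'].round(2),'F',o['ft_force'].round(1),'M',o['moment'].round(2),'jaw',np.degrees(np.arctan2(R[1,2],R[0,2])).round(2),'tilt',R[:2,1].round(4),'q6',o['qpos'][5].round(2),'w',o['width'].round(1))
                                                                                                                                                                                                               ^^^^^^^^^^^^^^^^
AttributeError: 'float' object has no attribute 'round'
```

```bash
sed -i "s/o\['width'\].round(1)/round(o['width'],1)/" st.py; python3 st.py
```

```text
10.47 [524.24 233.75 183.92] F [-3.7  0.3  9.7] M [-0.09  0.85 -0.22] jaw 12.88 tilt [-0.      0.0008] q6 0.17 w 14.0
```

Request:
servo_tool(
  moves="-0.0002 0 0.0002 0 0 4;-0.0004 0 0.0003 0 0 8",
)

```text
t: 10.72
ee_pos: [524.0, 233.8, 184.4]
orientation: [-1.359, 0.936, -0.936]
ft_force: [-3.6, 0.3, 11.4]
width: 13.7
```

```bash
python3 st.py
```

```text
10.72 [524.01 233.8  184.38] F [-3.6  0.3 11.4] M [-0.14  0.77 -0.22] jaw 20.92 tilt [0.0004 0.0009] q6 0.03 w 13.7
```

Request:
servo_tool(
  moves="-0.0002 0 0.0003 0 0 4;-0.0003 0 0.0006 0 0 8",
)

```text
t: 10.98
ee_pos: [523.7, 233.7, 184.9]
orientation: [-1.406, 0.83, -0.83]
ft_force: [-3.2, -0.3, 9.7]
width: 14.0
```

```bash
python3 st.py
```

```text
10.97 [523.69 233.74 184.88] F [-3.2 -0.3  9.7] M [-0.13  0.65 -0.14] jaw 28.93 tilt [0.0004 0.0007] q6 -0.11 w 14.0
```

Request:
servo_tool(
  moves="-0.0001 0 0.0002 0 0 4;-0.0002 0 0.0005 0 0 8",
)

```text
t: 11.22
ee_pos: [523.5, 233.7, 185.3]
orientation: [-1.446, 0.723, -0.723]
ft_force: [-2.7, -1.0, 9.1]
width: 14.1
```

```bash
python3 st.py
```

```text
11.22 [523.47 233.67 185.32] F [-2.7 -1.   9.1] M [-0.2   0.6  -0.19] jaw 36.93 tilt [0.0003 0.0006] q6 -0.25 w 14.1
```

Request:
servo_tool(
  moves="-0.0001 0 0.0002 0 0 4;-0.0002 0 0.0004 0 0 8",
)

```text
t: 11.48
ee_pos: [523.4, 233.6, 185.8]
orientation: [-1.481, 0.615, -0.615]
ft_force: [-4.0, -0.6, 9.7]
width: 14.0
```

```bash
python3 st.py
```

```text
11.47 [523.35 233.65 185.81] F [-4.  -0.6  9.7] M [-0.26  0.57 -0.19] jaw 44.93 tilt [0.0005 0.0006] q6 -0.39 w 14.0
```

Request:
servo_tool(
  moves="-0.0001 0 0.0002 0 0 3;-0.0001 0 0.0003 0 0 5",
)

```text
t: 11.72
ee_pos: [523.3, 233.6, 186.1]
orientation: [-1.5, 0.548, -0.548]
ft_force: [-3.6, -1.0, 9.5]
width: 13.9
```

```bash
python3 st.py
```

```text
11.72 [523.26 233.57 186.08] F [-3.6 -1.   9.5] M [-0.27  0.58 -0.19] jaw 49.87 tilt [0.0005 0.0005] q6 -0.47 w 13.9
```

Request:
servo_tool(
  moves="-0.0001 0 0.0001 0 0 2;-0.0002 0 0.0001 0 0 4",
)

```text
t: 11.98
ee_pos: [523.4, 233.7, 186.2]
orientation: [-1.513, 0.493, -0.495]
ft_force: [-1.0, 0.1, 7.1]
width: 14.0
```

```bash
python3 st.py
```

```text
11.97 [523.38 233.66 186.24] F [-1.   0.1  7.1] M [-0.02  0.21 -0.1 ] jaw 53.87 tilt [0.0013 0.0007] q6 -0.54 w 14.0
```

Request:
servo_tool(
  moves="-0.0001 0 0.0001 0 0 2;-0.0001 0 0.0001 0 0 4",
)

```text
t: 12.22
ee_pos: [523.6, 234.2, 186.2]
orientation: [-1.523, 0.438, -0.441]
ft_force: [-1.2, 2.1, 4.3]
width: 13.5
```

```bash
python3 st.py
```

```text
12.22 [523.63 234.22 186.17] F [-1.2  2.1  4.3] M [ 0.46  0.12 -0.07] jaw 57.85 tilt [0.002  0.0019] q6 -0.61 w 13.5
```

Request:
servo_tool(
  moves="0 0 0 0 0 2;0 0 -0.0002 0 0 3",
)

```text
t: 12.48
ee_pos: [522.7, 233.3, 184.7]
orientation: [-1.534, 0.398, -0.398]
ft_force: [-0.4, -0.5, -1.4]
width: 13.8
```

```bash
python3 st.py
```

```text
12.47 [522.7  233.26 184.73] F [-0.4 -0.5 -1.4] M [ 0.03 -0.11 -0.01] jaw 60.9 tilt [-0.0002 -0.0005] q6 -0.66 w 13.8
```

The lugs have gone over the peaks and the force is zero. Lowering gently into the start.

Request:
servo_tool(
  moves="0.0002 0 -0.001 0 0 0;0.0003 0 -0.002 0 0 0;0.0003 0 -0.002 0 0 0",
)

```text
t: 12.85
ee_pos: [522.7, 233.2, 182.5]
orientation: [-1.534, 0.4, -0.399]
ft_force: [-0.8, 0.2, -1.6]
width: 13.7
```

```bash
python3 st.py
```

```text
12.85 [522.74 233.23 182.51] F [-0.8  0.2 -1.6] M [0.02 0.01 0.05] jaw 60.81 tilt [-0.0011 -0.0005] q6 -0.66 w 13.7
```

Request:
servo_tool(
  moves="0 0 -0.001 0 0 0;0 0 -0.002 0 0 0;0 0 -0.002 0 0 0",
)

```text
t: 13.22
ee_pos: [522.9, 233.3, 180.9]
orientation: [-1.534, 0.4, -0.399]
ft_force: [-2.0, -0.1, 0.5]
width: 14.1
```

```bash
python3 st.py
```

```text
13.22 [522.85 233.32 180.91] F [-2.  -0.1  0.5] M [-0.07  0.31  0.11] jaw 60.83 tilt [-0.0006 -0.0003] q6 -0.66 w 14.1
```

Request:
servo_tool(
  moves="-0.0002 0 -0.0005 0 0 1;-0.0002 0 -0.001 0 0 2;-0.0002 0 -0.001 0 0 2",
)

```text
t: 13.6
ee_pos: [523.1, 233.4, 179.9]
orientation: [-1.538, 0.371, -0.372]
ft_force: [-1.6, 0.4, -1.7]
width: 13.9
```

```bash
python3 st.py
```

```text
13.6 [523.13 233.43 179.92] F [-1.6  0.4 -1.7] M [-0.04 -0.03  0.01] jaw 62.84 tilt [0.0004 0.0001] q6 -0.7 w 13.9
```

Request:
servo_tool(
  moves="0 0 -0.0005 0 0 0;0 0 -0.001 0 0 0;0 0 -0.001 0 0 0",
)

```text
t: 13.98
ee_pos: [523.0, 233.5, 178.9]
orientation: [-1.539, 0.372, -0.372]
ft_force: [0.6, -0.6, -1.3]
width: 14.1
```

```bash
python3 st.py
```

```text
13.97 [523.03 233.45 178.94] F [ 0.6 -0.6 -1.3] M [ 0.02 -0.14 -0.02] jaw 62.82 tilt [0.0002 0.0001] q6 -0.7 w 14.1
```

Request:
servo_tool(
  moves="0 0 -0.0005 0 0 0;0 0 -0.001 0 0 0;0 0 -0.001 0 0 0",
)

```text
t: 14.35
ee_pos: [523.1, 233.5, 178.4]
orientation: [-1.538, 0.372, -0.372]
ft_force: [-1.1, -0.4, 4.4]
width: 13.8
```

```bash
python3 st.py
```

```text
14.35 [523.11 233.48 178.44] F [-1.1 -0.4  4.4] M [-0.15  0.15  0.03] jaw 62.82 tilt [0.0005 0.0002] q6 -0.7 w 13.8
```

Cap origin is 10.7 mm above the seat after a 7.8 mm drop, so it is in the thread start. Now clockwise, following the 1 mm per 10° sink.

Request:
servo_tool(
  moves="0 0 -0.0003 0 0 -3;0 0 -0.0006 0 0 -6",
)

```text
t: 14.6
ee_pos: [523.7, 233.6, 178.0]
orientation: [-1.522, 0.453, -0.456]
ft_force: [0.7, 0.6, 4.0]
width: 13.9
```

```bash
python3 st.py
```

```text
14.6 [523.73 233.56 177.98] F [0.7 0.6 4. ] M [-0.22 -0.27  0.03] jaw 56.74 tilt [0.0019 0.0004] q6 -0.59 w 13.9
```

Request:
servo_tool(
  moves="0 0 -0.0003 0 0 -3;0 0 -0.0006 0 0 -6",
)

```text
t: 14.85
ee_pos: [523.8, 233.6, 177.4]
orientation: [-1.502, 0.535, -0.538]
ft_force: [0.5, -1.5, 3.9]
width: 13.4
```

```bash
python3 st.py
```

```text
14.85 [523.84 233.58 177.4 ] F [ 0.5 -1.5  3.9] M [-0.21 -0.29  0.04] jaw 50.74 tilt [0.0021 0.0005] q6 -0.49 w 13.4
```

Sinking as expected with low torque. Continuing.

Request:
servo_tool(
  moves="0 0 -0.0004 0 0 -4;0 0 -0.0008 0 0 -8",
)

```text
t: 15.1
ee_pos: [523.9, 233.6, 176.6]
orientation: [-1.471, 0.643, -0.646]
ft_force: [1.6, 0.1, 2.8]
width: 13.7
```

```bash
python3 st.py
```

```text
15.1 [523.9  233.62 176.59] F [1.6 0.1 2.8] M [-0.17 -0.4   0.08] jaw 42.7 tilt [0.0023 0.0006] q6 -0.35 w 13.7
```

Request:
servo_tool(
  moves="0 0 -0.0004 0 0 -4;0 0 -0.0008 0 0 -8",
)

```text
t: 15.35
ee_pos: [523.8, 233.6, 175.8]
orientation: [-1.435, 0.751, -0.754]
ft_force: [0.7, -0.5, 2.7]
width: 13.8
```

```bash
python3 st.py
```

```text
15.35 [523.83 233.61 175.75] F [ 0.7 -0.5  2.7] M [-0.24 -0.23  0.02] jaw 34.7 tilt [0.0021 0.0005] q6 -0.21 w 13.8
```

Request:
servo_tool(
  moves="0 0 -0.0003 0 0 -3;0 0 -0.0006 0 0 -6",
)

```text
t: 15.6
ee_pos: [523.8, 233.5, 175.2]
orientation: [-1.404, 0.831, -0.833]
ft_force: [1.3, -0.6, 3.7]
width: 13.9
```

```bash
python3 st.py
```

```text
15.6 [523.84 233.54 175.18] F [ 1.3 -0.6  3.7] M [-0.28 -0.3   0.08] jaw 28.73 tilt [0.0021 0.0005] q6 -0.1 w 13.9
```

Request:
servo_tool(
  moves="0 0 -0.0002 0 0 -2;0 0 -0.0004 0 0 -4",
)

```text
t: 15.85
ee_pos: [523.5, 233.6, 174.6]
orientation: [-1.382, 0.885, -0.886]
ft_force: [1.6, -1.0, 4.6]
width: 13.9
```

```bash
python3 st.py
```

```text
15.85 [523.54 233.58 174.61] F [ 1.6 -1.   4.6] M [-0.18 -0.32  0.05] jaw 24.74 tilt [0.0014 0.0004] q6 -0.03 w 13.9
```

Request:
servo_tool(
  moves="0 0 -0.0002 0 0 -2;0 0 -0.0004 0 0 -4",
)

```text
t: 16.1
ee_pos: [523.2, 233.4, 174.1]
orientation: [-1.358, 0.938, -0.939]
ft_force: [1.5, -0.5, 6.2]
width: 14.2
```

```bash
python3 st.py
```

```text
16.1 [523.16 233.43 174.15] F [ 1.5 -0.5  6.2] M [-0.28 -0.1   0.01] jaw 20.72 tilt [0.0005 0.0001] q6 0.04 w 14.2
```

Request:
servo_tool(
  moves="0 0 -0.00015 0 0 -1.5;0 0 -0.0003 0 0 -3",
)

```text
t: 16.35
ee_pos: [523.0, 233.5, 173.9]
orientation: [-1.34, 0.978, -0.978]
ft_force: [0.2, -1.1, 6.2]
width: 13.9
```

```bash
python3 st.py
```

```text
16.35 [523.03 233.47 173.9 ] F [ 0.2 -1.1  6.2] M [-0.06 -0.1   0.1 ] jaw 17.73 tilt [0.0003 0.0002] q6 0.09 w 13.9
```

Request:
servo_tool(
  moves="0 0 -0.0001 0 0 -1;0 0 -0.0002 0 0 -2",
)

```text
t: 16.6
ee_pos: [523.3, 233.7, 173.7]
orientation: [-1.326, 1.004, -1.004]
ft_force: [0.5, 0.6, 6.6]
width: 14.2
```

```bash
python3 st.py
```

```text
16.6 [523.28 233.73 173.74] F [0.5 0.6 6.6] M [ 0.06 -0.14  0.19] jaw 15.76 tilt [0.001  0.0007] q6 0.12 w 14.2
```

Request:
servo_tool(
  moves="0 0 -0.0001 0 0 -1;0 0 -0.0002 0 0 -2",
)

```text
t: 16.85
ee_pos: [523.3, 233.8, 173.7]
orientation: [-1.313, 1.029, -1.03]
ft_force: [-0.8, -0.1, 8.0]
width: 13.9
```

```bash
python3 st.py
```

```text
16.85 [523.3  233.8  173.69] F [-0.8 -0.1  8. ] M [ 0.   -0.09  0.69] jaw 13.82 tilt [0.0011 0.0005] q6 0.16 w 13.9
```

Torque jumped to the hard stop: home. Relieving it at once, along with the down pressure.

Request:
servo_tool(
  moves="0 0 0.0006 0 0 1.9",
)

```text
t: 16.98
ee_pos: [523.2, 233.7, 173.9]
orientation: [-1.326, 1.003, -1.004]
ft_force: [2.9, 0.9, 0.3]
width: 13.8
```

```bash
python3 st.py
```

```text
16.98 [523.22 233.74 173.86] F [2.9 0.9 0.3] M [ 0.16 -0.49  0.11] jaw 15.78 tilt [0.001  0.0005] q6 0.12 w 13.8
```

Request:
servo_tool(
  moves="0 0 0 0 0 0;0 0 0 0 0 0;0 0 0 0 0 0;0 0 0 0 0 0",
  hand=110,
)

```text
t: 17.48
ee_pos: [522.8, 233.4, 173.5]
orientation: [-1.327, 1.005, -1.005]
ft_force: [0.4, -0.1, 0.0]
width: 48.8
```

Request:
servo_tool(
  moves="0 0 0.01 0 0 0;0 0 0.04 0 0 0;0 0 0.08 0 0 0;0 -0.02 0.12 0 0 0;0 -0.07 0.12 0 0 0;0 -0.12 0.12 0 0 0;0 -0.12 0.12 0 0 0;0 -0.12 0.12 0 0 0",
)

```text
t: 18.48
ee_pos: [523.1, 113.5, 294.3]
orientation: [-1.325, 1.005, -1.006]
ft_force: [-0.3, 0.4, 0.7]
width: 49.8
```

```bash
python3 look.py w9
python3 - <<'E'
from h import *
o,im=pickle.load(open('w9.pkl','rb'))
ims={'w':(im,o)}
for n in ['scene','top']:
    i=ctrl.get_image(n);save(n+'9',i);ims[n]=(i,None)
for k,(i,oo) in ims.items():
    P=cloud(i,oo);ok=(i['depth']>0)&(i['pixels'].max(2)<110)
    r=np.hypot(P[...,0]-524,P[...,1]-233)
    for z0,z1 in[(172,190),(142,158)]:
        m=ok&(r<32)&(P[...,2]>z0)&(P[...,2]<z1);q=P[m].astype(np.float32)
        if len(q)>9: xy=np.ascontiguousarray(q[:,:2]);print(k,len(q),np.median(q,0),cv2.minAreaRect(xy),cv2.minEnclosingCircle(xy))
    P0=cloud(i,oo); m=(i['depth']>0)&(np.hypot(P0[...,0]-524,P0[...,1]-233)<52)&(np.hypot(P0[...,0]-524,P0[...,1]-233)>38)&(abs(P0[...,2]-110)<6); print('tank z',np.median(P0[m][:,2]))
E
```

```text
18.475 [523.1 113.5 294.3] [ 0.191  0.23   1.778  0.     1.132 -0.082] [-0.3  0.4  0.7] [-0.05 -0.08  0.  ] 49.81412150520356
jaw 15.67 toolY [ 8.e-04  5.e-04 -1.e+00]
w 1138 [523.27484 232.5712  181.04828] ((523.7157592773438, 232.78936767578125), (14.284065246582031, 49.6294059753418), 16.81829261779785) ((524.051025390625, 232.9058837890625), 25.14824104309082)
w 2117 [516.08264 232.23033 149.75627] ((523.6032104492188, 232.66664123535156), (57.05836868286133, 57.67142105102539), 15.862858772277832) ((523.3204345703125, 232.81991577148438), 29.522964477539062)
tank z 108.75883868628915
scene 405 [527.96844 233.82124 182.14388] ((525.0714721679688, 232.33242797851562), (17.20684051513672, 50.29867935180664), 16.815034866333008) ((525.4189453125, 232.60325622558594), 25.417299270629883)
scene 631 [538.5864  239.96732 151.09045] ((533.4140625, 237.02880859375), (41.12042236328125, 59.34239959716797), 28.095012664794922) ((525.951904296875, 233.17835998535156), 29.84926986694336)
tank z 110.50725132770813
tank z nan
  return _methods._mean(a, axis=axis, dtype=dtype,
  ret = ret.dtype.type(ret / rcount)
```

View pics/w9.png

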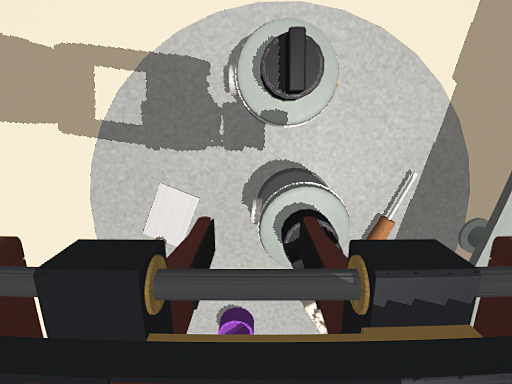

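View pics/scene9.png

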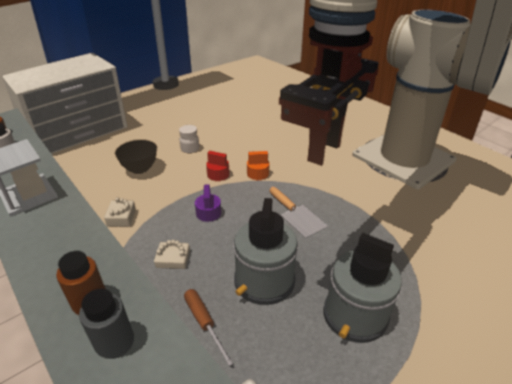

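The wrist view shows the cap centred on the tank at (292,62). In the scene view it sits at (373,265), and the cast is unmoved at (171,255). The bar top is 71.6–72.3 mm above the tank top (71.5–72.5 means home), centre (524,232.7), and the bar stands at 16.8°, which agrees with the stop angle. The arm is clear.

```bash
python3 st.py; python3 -c "
from h import *
print(ctrl.close_job())"
```

```text
18.62 [522.95 114.38 293.76] F [-0.6 -0.2 -0.4] M [-0.03 -0.1   0.01] jaw 15.8 tilt [0.0001 0.0002] q6 -0.08 w 49.9
the job is handed in; nothing more can be done
None
```

The cap is on the open tank, screwed home, and the job was handed in at 18.6 s. I gripped the black cap by its bar and set it on the neck, where it met the ramps directly at about 16 mm. Backed off counter-clockwise about 56° at roughly 10 N, it dropped 7.8 mm into the thread start, 10.7 mm above the seat. I then turned it about 47° clockwise to the hard stop, eased the torque off and let go.

- **Height:** the bar top is 71.6 mm (scene camera) and 72.3 mm (wrist camera) above the tank top; home should read 71.5 to 72.5 mm. The arm's own height reading put the cap origin at about 6 mm, the top edge of the home range.
- **Position:** the cap is centred on the neck within 1 mm, the arm is clear with no load, and the cast is where it was.
- **Stop torque:** the last 2° step peaked at 0.69 N m against the stop, right at the stated limit of about 0.7 N m. I relieved it within one step, and the vertical force was about 8 N then. I can't rule out that it briefly came close to the thread limit.
- **Bar angle:** the two cameras put the bar at 16.8°, against 15.7° for the jaws at release. That is about what camera error and some give in the grip would explain. I did not re-grip to confirm it.
- **Top camera:** it gave no reading of the cap in the final check.

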